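# Snap the cover back onto the desk dock's cable well

## Robot

A 6-joint arm with a two-finger parallel gripper is mounted at the origin on the work surface. World frame = base frame: x ahead of the robot, y to its left, z up, the work surface at z = 0. Lengths are in m, angles in rad, forces in N, time in s.
With the tool pointing down it reaches from about 0.25 to 0.775 m from the base axis. Payload 4 kg.
Tool frame: the origin (TCP) lies between the finger pads; the fingertips stand 11 mm ahead of it and the grasp point (between the pads) lies 8 mm behind it (robot.tip_extent is the z of the fingertips in the tool frame, in m); z points along the fingers, y is the line along which they close (so a half turn about z gives the same grasp; the last joint's range is limited). The gripper opens to 94 mm and grips with 3 to 60 N. Pads are 16 mm wide; open, the fingers measure 119 mm over their backs; the gripper's body (75 mm by 177 mm) begins 78 mm behind the grasp point.
Start: joints at [-1.315, 0.087, 1.371, -0, 1.684, -0.103], TCP at [0.193, -0.515, 0.217] pointing down, gripper open.
Joint ranges: [-3.1, 3.1], [-0.76, 2.03], [0.27, 2.55], [-1.08, 4.22], [0.17, 2.65], [-2.57, 2.57]. Speed limits (rad/s): [2.79, 2.79, 3.14, 3.14, 3.14, 3.14].

## Interface

Orientations are given as [roll, pitch, yaw] about the fixed x, y, z axes, in that order (R = Rz(yaw) Ry(pitch) Rx(roll)).
In Python, from bench import robot, imaging gives the robot as it stands.
- The arm moves only by the shell command python3 -m pendant 'ROWS'. ROWS is JSON, a list of rows, each a list of 7 numbers: the shift along the world's x, y, z in cm, then the turn, a rotation vector about the world's x, y, z in degrees, then the opening, from 0 (shut) to 1 (fully open). In form: [[dx, dy, dz, ax, ay, az, jaw], ...]. A call has 1 to 8 rows; each row shifts and turns the commanded pose from where the row before left it; what a row does not reach is not made up. A row lasts 1/10 s, in which the tool goes at most 50 mm and 8.59 degrees, less where a joint would pass 70% of its speed; a pose out of reach is approached as far as the arm can. A call is refused whole if a number of a shift passes 5 or a number of a turn 8.59, either way. A call with a gripper value outside its range is refused whole. The fingers move at their own pace and stop on an object; the grip force is fixed at half the most. Time passes only in rows, so rows that do not move let the fingers close. It gives the time, the measured TCP pose, the force, the opening and the grip force at its end, in the units of the state.
- robot.get_obs(): the state, without advancing time (a new reading comes with each control period).
- imaging.snapshot(name): name is "side" or "top"; returns the picture (480x640x3 uint8, red, green, blue); there is no depth.
- imaging.camera_params(name): a dict with "camera_matrix" (3x3 intrinsics, pixels), "R" (3x3) and "t" (3): a world point X has camera coordinates R X + t. Camera axes: x right, y down, z forward; pixel columns grow to the right and rows downward; lengths in m; the calibration is good to about 2 mm. A picture is of the moment at which its call begins. camera_params takes no time and is no camera call.
- robot.close_job(): hands the job in; it is judged then, once.
The state is a dict: "time": time; "joint_positions": joint angles; "qvel": joint speeds; "joint_torque": joint torques, N m; "tool_pos": TCP position; "ee_rot": TCP orientation; "wrist_force": force on the tool from outside, world axes, zero at the start; "wrist_torque": the same for the moment, N m; "width": finger opening in m; "finger_force": force on a finger pad.
Only numpy, scipy, OpenCV 4.12 (cv2) and the standard library are available. Lean on these libraries where they do the work, as an engineer would, in place of code of your own. Each camera call takes 0.05 s, during which the arm holds its last target. There are 200 camera calls.

## Task

Close the cable well of the power dock on the desk: its bamboo cover lies crooked on top. Bring the cover square into the well with one end under the fixed orange lip, and press the other end down until the orange spring catch snaps over it and the cover lies level on its ledge all round. Use no more than firm finger pressure (60 N at most), and leave the charger on the dock and everything else on the desk where it is.

Things in the scene. Friction and masses are not known exactly. Their poses are not given: they have to be found in the camera images.
- dock: power dock screwed to the desk, 161 x 265 mm. Origin: on the desk (z = 0) under the centre of its cable well; x points from the socket upstand to the room, y to the spring-catch end, z up. Mouth of the well: 100 (x) x 175 (y) mm. Black walls round it are 64 mm high (the rim), flat on top: room side x 50 to 66 mm, end blocks 45 mm wide at y -132.5 to -87.5 and 87.5 to 132.5
- upstand_face (a point): aluminium upstand with sockets, x -95 to -50 mm, 94 mm high, along the whole dock; its upright face at x = -50 mm is the fourth wall of the well, 30 mm higher than the rim. This point: foot of that face at rim height, dock (-50, 0, 64) mm; same axes as the dock
- seat (a point): grey ledge, 8 mm wide, all round inside the well, 45 mm above the desk (19 mm below the rim): the cover belongs flat on it. This point: the well's centre at ledge height, dock (0, 0, 45) mm, dock axes. Under it the well is open, with two charger bricks on its floor, lower than the ledge. The room-side wall has a cable notch 40 mm wide at y = 0, down to the ledge
- lip_spot (a point): fixed orange lip at the -y end, 100 mm long, juts 8 mm into the well over the ledge; its top is level with the rim, its underside 10.5 mm above the ledge, so that end of the cover slides in under it, up to the end wall. This point: middle of that end wall at rim height, dock (0, -87.5, 64) mm; dock axes
- cover: loose bamboo cover plate, 97 (its x) x 172 (its y) x 8 mm, 0.11 to 0.2 kg, same both ways round. Origin: centre of its underside. At the start it lies flat on the rim, crooked, shifted 30 to 65 mm to the catch end and 18 to 32 mm to the room side. Seated: level, underside 45 mm above the desk, centre within 2 mm of the well's. Pushed square to the upstand, its lip end can drop into the well
- catch (a joint): orange spring catch in the +y end, 28 mm wide, m: 0 = sprung out (rest), 0.0075 = pushed right back. At rest its nose juts 6 mm into the well; flat underside 1.8 mm over the seated cover (9.8 mm above the ledge). Its upper face slopes down from the rim at 60 degrees: a cover end pressed on it drives it back with about 10 to 20 N, then it springs out over the cover
- catch_spot (a point): middle of the inner rim edge at the catch end, dock (0, 87.5, 64) mm; dock axes. With the other end pushed home under the lip, the cover's catch end reaches dock y = 84.5 mm and rests on the catch's slope, its upper face about 6 mm above the rim, until pressed down
- charger: a loose white charger cube, 38 x 30 x 28 mm, origin at the centre of its underside; it stands on the lip-end block of the dock (dock -y end), at dock y about -111 mm; leave it there
- mug: blue mug, 80 mm wide, 92 mm tall, on the desk; origin at the centre of its underside; leave it
- stapler: red and black stapler, 135 x 34 x 55 mm, on the desk; origin at the centre of its underside; leave it
- tape: grey tape dispenser, 130 x 62 x 80 mm, on the desk; origin at the centre of its underside; leave it
- notes: block of yellow and orange sticky notes, 76 x 76 x 40 mm, on the desk just in front of the dock's room side (dock x about 125 mm); origin at the centre of its underside; leave it
- mouse: white computer mouse, 108 x 58 x 30 mm, on the desk; origin at the centre of its underside; leave it
Mind the look-alikes: they are no part of the job. Of the things that look like the cover, the smallest one is meant.

How it is judged:
At the end, for the whole second after the job is handed in: The cover lies level (within 0.02 rad) on the ledge of the well, its underside 45 mm above the desk (43 to 46.8 mm), its centre within 5 mm of the well's centre along each side, square with the dock (within 0.06 rad), the catch sprung out over it (within 2 mm of rest), and the cover at rest (angle between cover's own z axis and vertical below 0.02 rad and z of cover in the frame of dock between 0.043 and 0.0468 m and x of cover in the frame of dock between -0.005 and 0.005 m and y of cover in the frame of dock between -0.005 and 0.005 m and angle between the y axis of cover and the y axis of dock, either way round below 0.06 rad and value of joint catch below 0.002 m and linear speed of cover below 0.01 m/s); the robot touches nothing.
It fails at once if the cover is pushed with more than 60 N (contact force between the fingers and cover above 60 N).
It fails at once if the charger on the dock is moved more than 20 mm (distance of charger from where it was at the start of the episode above 0.02 m).
It fails at once if the mug, stapler, tape dispenser, notes or mouse is moved more than 30 mm (distance of any of mug, stapler, tape, notes, mouse from where it was at the start of the episode above 0.03 m).
It also fails if it takes over 48 s, if anything falls off the work surface, if the arm or the gripper's body presses on something with over 40 N, if the wrist force passes 120 N, or if a joint passes its speed limit or range.

## Working session

There is one attempt and no reset: what is moved stays moved. The work goes in short steps, Python scripts to look and compute and a shell command to move; the robot and the scene stay as the last step left them, time stands still between calls to the robot, and variables do not carry over. Pictures are saved under pics/ and viewed, at most 10 in all, crops included, and the job is handed in when it is done.

```bash
mkdir -p pics; ls; python3 - <<'E'
from bench import robot, imaging
import cv2
for n in("side","top"):
    cv2.imwrite(f"pics/{n}0.png",imaging.snapshot(n)[:,:,::-1])
    p=imaging.camera_params(n);print(n,p)
print(robot.get_obs())
E
```

```text
pics
side {'camera_matrix': array([[442.88207366,   0.        , 321.02223717],
       [  0.        , 442.88207366, 245.43737688],
       [  0.        ,   0.        ,   1.        ]]), 'R': array([[-0.81373278, -0.58105021, -0.0148197 ],
       [-0.33791638,  0.49367304, -0.80131108],
       [ 0.47291806, -0.64704527, -0.59806432]]), 't': array([0.41615308, 0.23186701, 0.7726102 ])}
top {'camera_matrix': array([[521.38761495,   0.        , 331.20042513],
       [  0.        , 521.38761495, 240.82694493],
       [  0.        ,   0.        ,   1.        ]]), 'R': array([[-0.03140737, -0.99948843,  0.00603824],
       [-0.97811649,  0.02949154, -0.20595722],
       [ 0.20567378, -0.01237468, -0.97854237]]), 't': array([0.01894922, 0.51361274, 1.11552123])}
{'time': 0.1, 'joint_positions': array([-1.31510765e+00,  8.78715525e-02,  1.37209533e+00,  1.45508592e-05,
        1.68358717e+00, -1.03127239e-01]), 'qvel': array([-0.00209374, -0.00184867, -0.00442281,  0.00216929, -0.00044945,
        0.0002377 ]), 'joint_torque': array([ 1.73851673e-03, -3.41251051e+01, -3.03301549e+01,  7.20123458e-02,
        3.04297206e-02, -9.46622458e-05]), 'tool_pos': array([ 0.19300841, -0.51452203,  0.21543036]), 'ee_rot': array([-3.13964317e+00, -2.16299496e-04,  3.58817328e-01]), 'wrist_force': array([0.65005415, 0.7871905 , 0.72984848]), 'wrist_torque': array([ 0.01868103,  0.02629579, -0.00620524]), 'finger_force': 0.0, 'width': 0.09429766991161022}
```

View pics/top0.png

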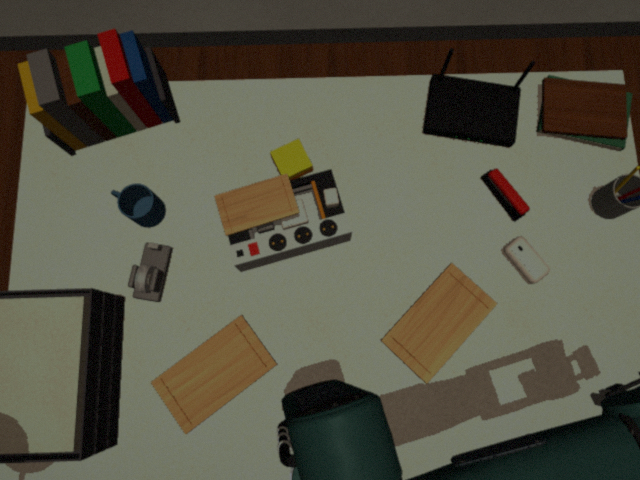

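View pics/side0.png

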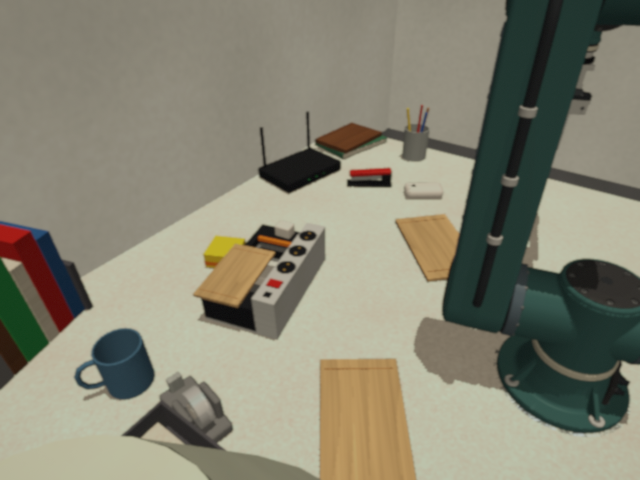

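The top view shows three bamboo-like boards, at (255,205) on the dock, (213,373) and (440,322) on the desk, plus a brown book at (585,107). The one on the dock looks smallest and lies crooked on the well, as described. I'll measure all three and check with one enlarged crop. The charger, at (332,198), marks the lip end (image right). The upstand is on the robot's side.

```bash
cat > h.py <<'E'
from bench import robot, imaging
import cv2, numpy as np
P={n:imaging.camera_params(n) for n in("side","top")}
def ray(n,uv):
    p=P[n];R=p["R"];c=-R.T@p["t"];d=R.T@np.linalg.inv(p["camera_matrix"])@[uv[0],uv[1],1.];return c,d
def plane(n,uv,z):
    c,d=ray(n,uv);return c+d*(z-c[2])/d[2]
def tri(a,b):
    c1,d1=ray("top",a);c2,d2=ray("side",b)
    s=np.linalg.lstsq(np.c_[d1,-d2],c2-c1,rcond=None)[0]
    p,q=c1+s[0]*d1,c2+s[1]*d2;return (p+q)/2,np.linalg.norm(p-q)
def proj(n,X):
    p=P[n];x=p["camera_matrix"]@(p["R"]@np.asarray(X)+p["t"]);return x[:2]/x[2]
def boards(im,amin=800):
    hsv=cv2.cvtColor(im,cv2.COLOR_RGB2HSV)
    m=cv2.inRange(hsv,(8,70,90),(22,190,255));m=cv2.morphologyEx(m,cv2.MORPH_CLOSE,np.ones((5,5)))
    m=cv2.morphologyEx(m,cv2.MORPH_OPEN,np.ones((5,5)))
    return [c for c in cv2.findContours(m,cv2.RETR_EXTERNAL,cv2.CHAIN_APPROX_NONE)[0] if cv2.contourArea(c)>amin]
E
python3 - <<'E'
from h import *
for n,zs in(("top",(.072,.008)),("side",(.072,.008))):
    im=cv2.imread(f"pics/{n}0.png")[:,:,::-1].copy()
    for c in boards(im):
        m=cv2.moments(c);uv=np.array([m['m10'],m['m01']])/m['m00']
        for z in zs:
            w=np.array([plane(n,p[0],z)[:2] for p in c],np.float32)
            r=cv2.minAreaRect(w*1000); print(n,uv.round(),z,np.round(r[0]),np.round(r[1]),round(r[2],1))
        a=cv2.approxPolyDP(c,6,True)[:,0];print(a.tolist())
a=cv2.imread("pics/top0.png")[130:280,200:365];b=cv2.imread("pics/side0.png")[215:345,190:335]
a=cv2.resize(a,None,fx=2.4*1.0,fy=2.4,interpolation=2);b=cv2.resize(b,(396,360))
a=cv2.resize(a,(396,360));cv2.imwrite("pics/crop.png",np.hstack([a,b]))
E
```

```text
top [213. 374.] 0.072 [236. 258.] [132. 231.] 35.4
top [213. 374.] 0.008 [233. 271.] [139. 244.] 35.4
[[243, 317], [153, 380], [184, 432], [274, 366]]
top [439. 323.] 0.072 [ 327. -222.] [132. 232.] 44.8
top [439. 323.] 0.008 [ 330. -235.] [139. 245.] 44.8
[[454, 265], [383, 337], [423, 380], [494, 306]]
top [256. 204.] 0.072 [601. 168.] [ 97. 172.] 15.9
top [256. 204.] 0.008 [619. 177.] [103. 181.] 15.9
[[287, 175], [215, 195], [225, 233], [297, 213]]
side [363. 421.] 0.072 [226. 294.] [124. 193.] 35.2
side [363. 421.] 0.008 [246. 257.] [138. 214.] 35.2
[[321, 359], [319, 479], [415, 479], [395, 359]]
side [235. 275.] 0.072 [605. 170.] [108. 181.] 16.5
side [235. 275.] 0.008 [666. 120.] [120. 200.] 16.5
[[273, 251], [234, 245], [195, 296], [237, 306]]
side [431. 243.] 0.072 [ 306. -150.] [128. 229.] 44.8
side [431. 243.] 0.008 [ 334. -236.] [142. 254.] 44.8
[[396, 219], [426, 279], [446, 279], [458, 238], [447, 217]]
side [348. 136.] 0.072 [ 782. -544.] [194. 151.] 83.1
side [348. 136.] 0.008 [ 862. -673.] [216. 167.] 83.1
[[375, 130], [349, 123], [321, 140], [351, 151]]
```

View pics/crop.png

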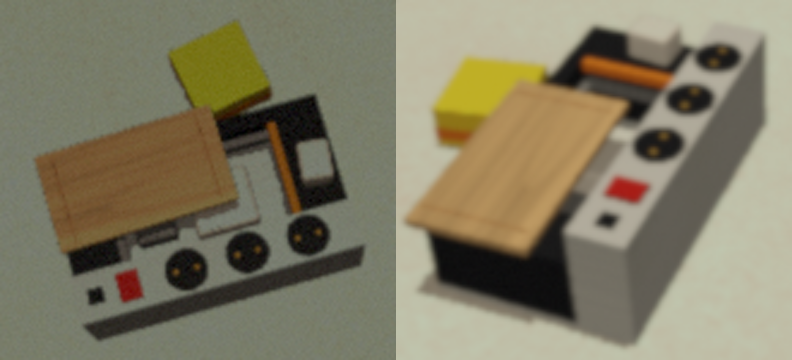

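```bash
python3 - <<'E'
from h import *
T=lambda x,y:(200+x/2.4,130+y/2.4)
S=lambda x,y:(190+(x-396)*145/396,215+y*130/360)
pts=dict(upNearL=(T(83,325),S(630,262),(-95,132.5,94)),upNearR=(T(364,247),S(764,40),(-95,-132.5,94)),upFarL=(T(70,276),S(567,236),(-50,132.5,94)),
 upFarR=(T(346,200),S(716,22),(-50,-132.5,94)),blkR=(T(316,95),S(594,27),(66,-132.5,64)),
 lipA=(T(268,123),S(585,58),(50,-79.5,64)),lipB=(T(294,212),S(668,78),(-50,-79.5,64)))
A=[];B=[]
for k,(a,b,d) in pts.items():
    X,g=tri(a,b);Y=plane("top",a,d[2]/1e3);print(k,(X*1e3).round(1),"gap",round(g*1e3,1),"plane",(Y*1e3).round(1));A.append(d[:2]);B.append(Y[:2]*1e3)
A=np.array(A,float);B=np.array(B);a=A-A.mean(0);b=B-B.mean(0)
th=np.arctan2((a[:,0]*b[:,1]-a[:,1]*b[:,0]).sum(),(a*b).sum());R=np.array([[np.cos(th),-np.sin(th)],[np.sin(th),np.cos(th)]])
o=B.mean(0)-R@A.mean(0);print("dock",o,np.degrees(th),"res",(B-(A@R.T+o)).round(1).tolist())
cs={"top":[(287,175),(215,195),(225,233),(297,213)],"side":[(234,245),(195,296),(237,306),(273,251)]}
for p,q in zip(cs["top"],cs["side"]):X,g=tri(p,q);print("cover corner",(X*1e3).round(1),round(g*1e3,1),"indock",(R.T@(plane("top",p,.072)[:2]*1e3-o)).round(1))
im=cv2.imread("pics/top0.png")[:,:,::-1].copy()
c=[c for c in boards(im) if cv2.contourArea(c)<4000][0]
w=np.array([plane("top",p[0],.072)[:2] for p in c],np.float32)*1000
r=cv2.minAreaRect(w);bx=(cv2.boxPoints(r)-o)@R;print("box in dock",bx.round(1).tolist(),"ctr",((np.array(r[0])-o)@R).round(1))
E
```

```text
upNearL [459.3 213.5  82.3] gap 1.4 plane [457.9 211.9  94. ]
upNearR [525.4 -40.5  87.1] gap 5.0 plane [521.6 -41.3  94. ]
upFarL [503.6 224.5  90. ] gap 0.2 plane [502.9 223.8  94. ]
upFarR [565.7 -26.1  97.8] gap 1.6 plane [566.  -26.6  94. ]
blkR [680.8  -1.9  62.2] gap 4.5 plane [678.1  -3.   64. ]
lipA [651.   43.8  68.6] gap 2.2 plane [651.5  43.3  64. ]
lipB [569.1  25.   69.2] gap 15.0 plane [563.8  21.1  64. ]
dock [583.84128992 109.57764976] 14.301563853151636 res [[-1.1, -2.6], [-2.9, 1.0], [0.2, -1.8], [-2.1, 4.5], [-2.4, -0.5], [-0.4, -1.6], [8.8, 0.9]]
cover corner [669.9 101.3  69.3] 8.4 indock [ 76.2 -30.7]
cover corner [624.6 261.8  64.9] 1.2 indock [ 75.2 136.8]
cover corner [535.  237.7  68.5] 1.4 indock [-16. 136.]
cover corner [576.3  78.8  79.2] 5.8 indock [-15.8 -29. ]
box in dock [[-20.4, 137.1], [-15.6, -34.4], [81.7, -31.6], [76.9, 139.9]] ctr [30.7 52.7]
```

The crop confirms it: the board on the dock measures 97 x 172 mm at the 72 mm plane, while the two desk boards come to about 139 x 244 mm. So the dock board is the cover. The dock frame is at about (582, 109) mm with yaw 14.1°. The cover centre is at dock (31, 53) mm, turned +1.6°, which fits the description.

Plan:
1. With the jaws open along dock y, push the room-side edge to the upstand.
2. Push the catch end towards the lip.
3. Press the catch end down.

First I fly over it.

```bash
python3 -m pendant '[[2.66,3.88,0,0,0,-6.5,1],[2.66,3.88,0,0,0,0,1],[2.66,3.88,0,0,0,0,1],[2.66,3.88,0,0,0,0,1],[2.66,3.88,0,0,0,0,1],[2.66,3.88,0,0,0,0,1],[2.66,3.88,0,0,0,0,1],[2.66,3.88,0,0,0,0,1]]'
python3 -m pendant '[[2.66,3.88,0,0,0,0,1],[2.66,3.88,0,0,0,0,1],[2.66,3.88,0,0,0,0,1],[2.66,3.88,0,0,0,0,1],[2.66,3.88,0,0,0,0,1],[2.66,3.88,0,0,0,0,1],[2.66,3.88,0,0,0,0,1],[2.66,3.88,0,0,0,0,1]]'
python3 -m pendant '[[2.66,3.88,0,0,0,0,1],[2.66,3.88,0,0,0,0,1],[0,0,0,0,0,0,1],[0,0,0,0,0,0,1]]'
```

```text
time: 0.9
tool_pos: [0.4064, -0.2027, 0.2161]
ee_rot: [-3.141, 0.0, 0.245]
wrist_force: [0.3, 0.3, 0.1]
width: 0.094
finger_force: 0.0
time: 1.7
tool_pos: [0.6193, 0.1076, 0.2158]
ee_rot: [3.142, 0.001, 0.246]
wrist_force: [0.4, -0.6, 0.2]
width: 0.0943
finger_force: 0.0
time: 2.1
tool_pos: [0.6717, 0.1842, 0.214]
ee_rot: [3.141, 0.004, 0.247]
wrist_force: [-0.5, 0.2, -0.1]
width: 0.0938
finger_force: 0.0
```

```bash
python3 -m pendant '[[0,0,-4.5,0,0,0,1],[0,0,-4.5,0,0,0,1],[0,0,-3,0,0,0,1],[0,0,-1.5,0,0,0,1],[0,0,0,0,0,0,1],[0,0,0,0,0,0,1]]'; python3 - <<'E'
from h import *
a=cv2.resize(imaging.snapshot("top")[110:290,190:370,::-1],(400,400),interpolation=2);b=cv2.resize(imaging.snapshot("side")[180:360,150:330,::-1],(400,400),interpolation=2)
cv2.imwrite("pics/c1.png",np.hstack([a,b]))
E
```

```text
time: 2.7
tool_pos: [0.6728, 0.1828, 0.0838]
ee_rot: [3.141, -0.003, 0.244]
wrist_force: [-0.1, 0.2, 0.0]
width: 0.094
finger_force: 0.0
```

View pics/c1.png

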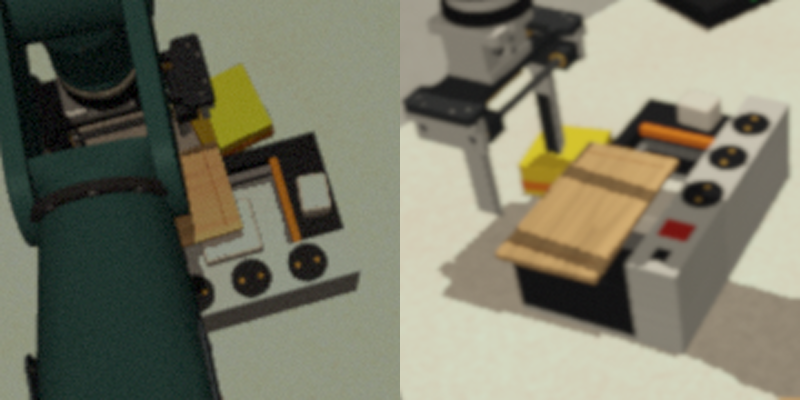

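Side view: both fingers stand just beyond the cover's room edge (finger tips at (495,210) and (555,150)), clear of the notes. Now I go down to cover height and push towards the upstand.

```bash
python3 -m pendant '[[0,0,-0.6,0,0,0,1],[0,0,0,0,0,0,1],[-0.97,-0.24,0,0,0,0,1],[-0.49,-0.12,0,0,0,0,1],[-0.49,-0.12,0,0,0,0,1],[0,0,0,0,0,0,1]]'
python3 -m pendant '[[-0.49,-0.12,0,0,0,0,1],[-0.49,-0.12,0,0,0,0,1],[-0.49,-0.12,0,0,0,0,1],[-0.49,-0.12,0,0,0,0,1],[0,0,0,0,0,0,1]]'
```

```text
time: 3.4
tool_pos: [0.652, 0.1786, 0.0758]
ee_rot: [3.142, -0.0, 0.245]
wrist_force: [0.2, 0.7, -0.6]
width: 0.0941
finger_force: 0.0
time: 3.9
tool_pos: [0.632, 0.1737, 0.0756]
ee_rot: [3.142, 0.001, 0.245]
wrist_force: [-0.1, 0.1, 0.1]
width: 0.0937
finger_force: 0.0
```

```bash
python3 -m pendant '[[-0.29,-0.07,0.2,0,0,0,1],[-0.19,-0.05,0,0,0,0,1],[0,0,0,0,0,0,1]]'
python3 - <<'E'
from h import *
b=cv2.resize(imaging.snapshot("side")[180:360,150:330,::-1],(500,500),interpolation=2)
cv2.imwrite("pics/c2.png",b)
E
```

```text
time: 4.2
tool_pos: [0.6277, 0.1726, 0.0775]
ee_rot: [3.142, 0.0, 0.245]
wrist_force: [0.5, -0.6, -0.4]
width: 0.0943
finger_force: 0.0
```

View pics/c2.png

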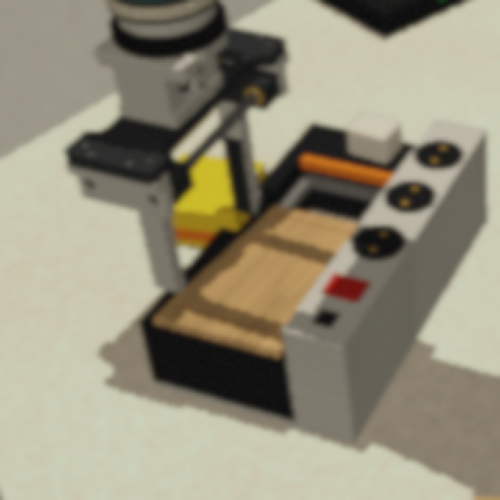

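The cover (around (265,275)) has slid square along the upstand and nearly touches it. I push the last few mm until there is contact force.

```bash
for i in 1; do python3 -m pendant '[[-0.19,-0.05,0,0,0,0,1],[0,0,0,0,0,0,1]]'; done; python3 -m pendant '[[-0.19,-0.05,0,0,0,0,1],[0,0,0,0,0,0,1]]'
```

```text
time: 4.45
tool_pos: [0.6269, 0.1721, 0.0778]
ee_rot: [3.141, -0.002, 0.245]
wrist_force: [2.3, 0.3, -0.3]
width: 0.0936
finger_force: 1.4
time: 4.65
tool_pos: [0.6268, 0.1715, 0.0786]
ee_rot: [3.14, -0.006, 0.244]
wrist_force: [6.5, 0.8, -0.5]
width: 0.0941
finger_force: 3.1
```

Contact with the upstand at 6.5 N. I retract, lift, turn the tool 90° and go to the catch end.

```bash
python3 -m pendant '[[0.49,0.12,0,0,0,0,1],[0.49,0.12,1,0,0,0,1],[0,0,5,0,0,0,1],[-1.5,1,2,0,0,8.2,0.5],[-1.5,1,0,0,0,8.2,0.5],[-1.5,1,0,0,0,8.2,0.5],[-1.5,1,0,0,0,8.2,0.5],[-1.5,1,0,0,0,8.2,0.5]]'
python3 -m pendant '[[-1,1,0,0,0,8.2,0.5],[-1,1,0,0,0,8.2,0.5],[-0.5,1,0,0,0,8.2,0.5],[-0.5,1,0,0,0,8.2,0.5],[0,1,0,0,0,8.2,0.5],[0,0.5,0,0,0,8.0,0.5],[0,0,0,0,0,0,0.5],[0,0,0,0,0,0,0.5]]'; python3 - <<'E'
from h import *
a=cv2.resize(imaging.snapshot("top")[110:290,190:370,::-1],(400,400),interpolation=2);b=cv2.resize(imaging.snapshot("side")[180:360,150:330,::-1],(400,400),interpolation=2)
cv2.imwrite("pics/c3.png",np.hstack([a,b]));print(robot.get_obs()["joint_positions"])
E
```

```text
time: 5.45
tool_pos: [0.5581, 0.2245, 0.1581]
ee_rot: [-3.141, 0.001, 0.967]
wrist_force: [0.2, -0.6, 0.1]
width: 0.0576
finger_force: 0.0
time: 6.25
tool_pos: [0.5289, 0.279, 0.1577]
ee_rot: [-3.141, 0.0, 1.814]
wrist_force: [-0.7, -0.5, 0.0]
width: 0.0468
finger_force: 0.0
[ 3.90176651e-01  2.11659000e-01  1.34634961e+00 -1.45559334e-04
  1.58390328e+00  1.46979609e-01]
```

View pics/c3.png

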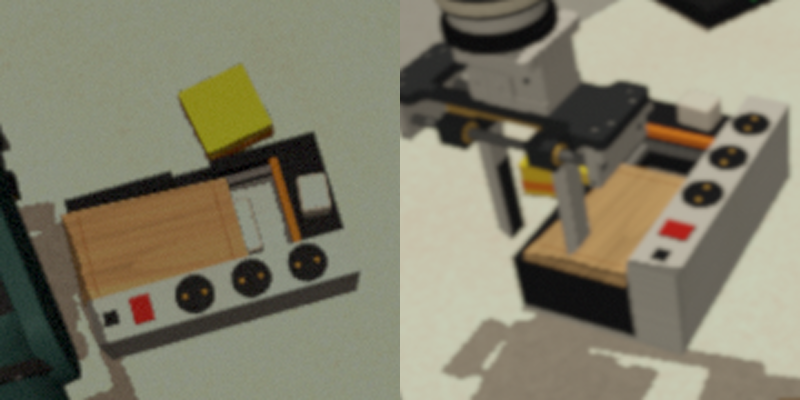

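The cover is square against the upstand in the top view, with its lip end at (235,215) inside the mouth. The tool is beyond the catch end. I centre it, go down and push towards the lip.

```bash
python3 -m pendant '[[0.97,0.24,0,0,0,0,0.5],[0,0,-4.5,0,0,0,0.5],[0,0,-2.7,0,0,0,0.5],[0,0,0,0,0,0,0.5],[0,0,0,0,0,0,0.5]]'; python3 - <<'E'
from h import *
o=np.array([582.4,109.4]);t=np.radians(14.1);R=np.array([[np.cos(t),-np.sin(t)],[np.sin(t),np.cos(t)]])
for p,z in (((68,213),.075),((95,297),.075),((228,180),.06),((243,258),.06)):
    print(((plane("top",(190+p[0]/2.222,110+p[1]/2.222),z)[:2]*1e3-o)@R).round(1))
E
```

```text
time: 6.85
tool_pos: [0.5391, 0.2813, 0.0856]
ee_rot: [-3.141, 0.0, 1.815]
wrist_force: [1.2, 0.1, 0.8]
width: 0.0469
finger_force: 0.0
[ 47.2 130.3]
[-43.8 124.6]
[ 41.7 -33.3]
[-41.7 -26.5]
```

```bash
python3 -m pendant '[[0.49,-1.94,-0.6,0,0,0,0.5],[0.37,-1.45,0,0,0,0,0.5],[0.12,-0.49,0,0,0,0,0.5],[0.12,-0.49,0,0,0,0,0.5],[0,0,0,0,0,0,0.5]]';python3 -m pendant '[[0.12,-0.49,0,0,0,0,0.5],[0.12,-0.49,0,0,0,0,0.5],[0,0,0,0,0,0,0.5]]'
```

```text
time: 7.35
tool_pos: [0.5504, 0.2374, 0.0806]
ee_rot: [3.14, -0.0, 1.815]
wrist_force: [-0.1, 0.4, 0.0]
width: 0.0471
finger_force: 0.0
time: 7.65
tool_pos: [0.5522, 0.2274, 0.0795]
ee_rot: [-3.141, 0.0, 1.816]
wrist_force: [-0.2, -0.0, -0.0]
width: 0.0474
finger_force: 0.0
```

```bash
python3 -m pendant '[[0.12,-0.49,0,0,0,0,0.5],[0.12,-0.49,0,0,0,0,0.5],[0.12,-0.49,0,0,0,0,0.5],[0,0,0,0,0,0,0.5]]';python3 -m pendant '[[0.12,-0.49,-0.1,0,0,0,0.5],[0.07,-0.29,0,0,0,0,0.5],[0,0,0,0,0,0,0.5]]'; python3 - <<'E'
from h import *
a=cv2.resize(imaging.snapshot("top")[110:290,190:370,::-1],(400,400),interpolation=2);b=cv2.resize(imaging.snapshot("side")[180:360,150:330,::-1],(400,400),interpolation=2)
cv2.imwrite("pics/c4.png",np.hstack([a,b]))
E
```

```text
time: 8.05
tool_pos: [0.5559, 0.2123, 0.0794]
ee_rot: [-3.141, 0.001, 1.815]
wrist_force: [-0.0, -0.5, 0.4]
width: 0.0468
finger_force: 0.0
time: 8.35
tool_pos: [0.5578, 0.2049, 0.0785]
ee_rot: [3.142, 0.0, 1.816]
wrist_force: [1.3, -0.0, 0.1]
width: 0.0469
finger_force: 0.0
```

View pics/c4.png

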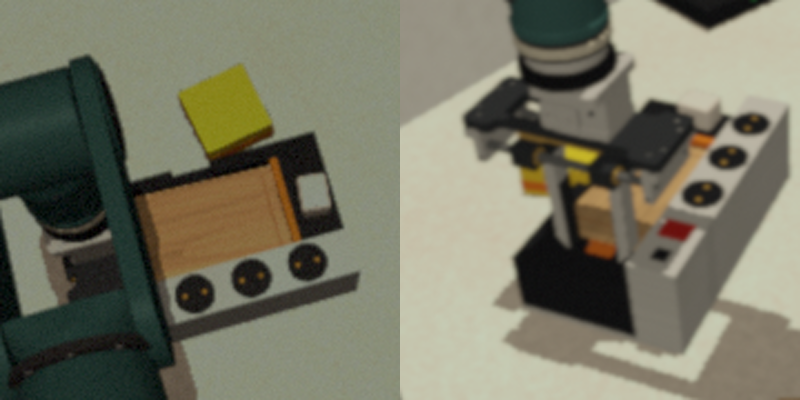

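The cover's lip end is now close to the orange lip (top view, (285,205)), with the catch visible at (600,248) in the side view. I push on in small steps.

```bash
python3 -m pendant '[[0.05,-0.19,-0.1,0,0,0,0.5],[0.05,-0.19,0,0,0,0,0.5],[0,0,0,0,0,0,0.5]]';python3 -m pendant '[[0.05,-0.19,0,0,0,0,0.5],[0,0,0,0,0,0,0.5]]';
```

```text
time: 8.75
tool_pos: [0.5587, 0.2012, 0.0774]
ee_rot: [-3.142, 0.001, 1.816]
wrist_force: [-1.1, 0.0, 0.0]
width: 0.0469
finger_force: 0.1
time: 8.95
tool_pos: [0.5586, 0.2004, 0.0772]
ee_rot: [-3.141, -0.002, 1.816]
wrist_force: [-0.9, 2.9, -0.3]
width: 0.0466
finger_force: 1.7
```

```bash
python3 -m pendant '[[0.05,-0.19,0,0,0,0,0.5],[0,0,0,0,0,0,0.5]]';python3 -m pendant '[[0.05,-0.19,0,0,0,0,0.5],[0,0,0,0,0,0,0.5]]'
```

```text
time: 9.15
tool_pos: [0.5585, 0.2, 0.0772]
ee_rot: [-3.141, -0.005, 1.817]
wrist_force: [-1.4, 6.6, 0.6]
width: 0.0467
finger_force: 3.6
time: 9.35
tool_pos: [0.5585, 0.1998, 0.0773]
ee_rot: [-3.14, -0.008, 1.818]
wrist_force: [-4.6, 9.6, 0.3]
width: 0.0469
finger_force: 5.4
```

Resistance builds with no more travel at TCP y ≈ 93.6 mm, so the cover is home under the lip. I retract, lift and move over the catch end (dock y ≈ 66).

```bash
python3 -m pendant '[[-0.36,1.45,0,0,0,0,0.5],[0,0,3.5,0,0,0,0.5],[0.45,-1.85,0,0,0,0,0.5],[0.45,-1.85,0,0,0,0,0.5],[0,0,0,0,0,0,0.5],[0,0,0,0,0,0,0.5]]'; python3 - <<'E'
from h import *
a=cv2.resize(imaging.snapshot("top")[110:290,190:370,::-1],(400,400),interpolation=2);b=cv2.resize(imaging.snapshot("side")[180:360,150:330,::-1],(400,400),interpolation=2)
cv2.imwrite("pics/c5.png",np.hstack([a,b]))
E
```

```text
time: 9.95
tool_pos: [0.5655, 0.1733, 0.1123]
ee_rot: [-3.141, 0.0, 1.815]
wrist_force: [-0.1, 0.1, -0.4]
width: 0.0464
finger_force: 0.0
```

View pics/c5.png

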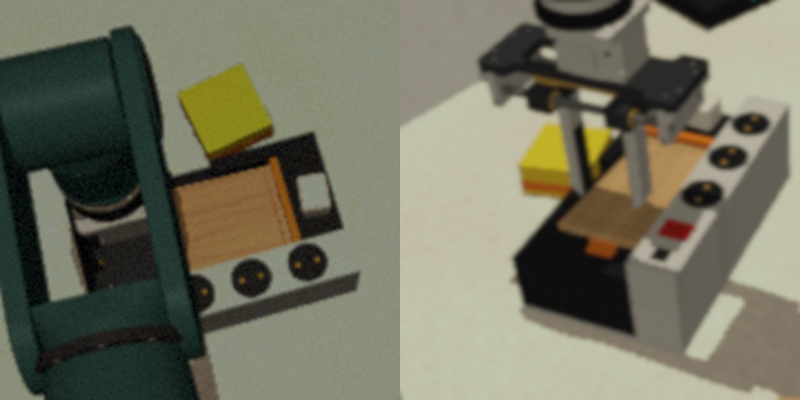

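The cover sits in the well with its lip end under the orange lip (285,205). Its catch end rests on the catch, near (600,245) in the side view, and the fingers are above it. Now I press.

```bash
python3 -m pendant '[[0,0,-2.8,0,0,0,0.5],[0,0,-0.3,0,0,0,0.5],[0,0,0,0,0,0,0.5]]';python3 -m pendant '[[0,0,-0.3,0,0,0,0.5],[0,0,-0.2,0,0,0,0.5],[0,0,0,0,0,0,0.5]]'
```

```text
time: 10.35
tool_pos: [0.5647, 0.1738, 0.0808]
ee_rot: [-3.139, -0.0, 1.817]
wrist_force: [-0.6, 0.5, 0.1]
width: 0.047
finger_force: 0.0
time: 10.65
tool_pos: [0.566, 0.1739, 0.0787]
ee_rot: [3.14, -0.0, 1.816]
wrist_force: [-2.0, -0.4, 4.7]
width: 0.0473
finger_force: 2.6
```

```bash
python3 -m pendant '[[0,0,-0.3,0,0,0,0.5],[0,0,0,0,0,0,0.5]]';python3 -m pendant '[[0,0,-0.3,0,0,0,0.5],[0,0,0,0,0,0,0.5]]';python3 -m pendant '[[0,0,-0.3,0,0,0,0.5],[0,0,0,0,0,0,0.5]]'
```

```text
time: 10.85
tool_pos: [0.5664, 0.1742, 0.0768]
ee_rot: [3.138, -0.001, 1.816]
wrist_force: [-3.2, -0.0, 8.8]
width: 0.0472
finger_force: 4.1
time: 11.05
tool_pos: [0.5666, 0.1744, 0.0749]
ee_rot: [3.137, -0.001, 1.816]
wrist_force: [-3.6, 1.3, 11.6]
width: 0.0468
finger_force: 5.9
time: 11.25
tool_pos: [0.5661, 0.1736, 0.0689]
ee_rot: [3.139, 0.0, 1.816]
wrist_force: [-0.2, 0.1, -0.4]
width: 0.0469
finger_force: 0.0
```

The force peaked near 12 N and then vanished, so the catch let the cover through. I check that it bottoms out at a tip height of about 53 mm.

```bash
python3 -m pendant '[[0,0,-0.3,0,0,0,0.5],[0,0,0,0,0,0,0.5]]';python3 -m pendant '[[0,0,-0.3,0,0,0,0.5],[0,0,0,0,0,0,0.5]]'; python3 -m pendant '[[0,0,-0.3,0,0,0,0.5],[0,0,0,0,0,0,0.5]]'
```

```text
time: 11.45
tool_pos: [0.5655, 0.1734, 0.0643]
ee_rot: [-3.142, 0.0, 1.816]
wrist_force: [-0.4, -1.1, 1.6]
width: 0.0469
finger_force: 0.9
time: 11.65
tool_pos: [0.5656, 0.1734, 0.0642]
ee_rot: [3.141, 0.0, 1.816]
wrist_force: [-4.9, -0.7, 13.4]
width: 0.0469
finger_force: 6.3
time: 11.85
tool_pos: [0.5656, 0.1735, 0.0641]
ee_rot: [3.14, 0.0, 1.816]
wrist_force: [-9.1, -1.4, 23.1]
width: 0.0471
finger_force: 11.6
```

The tip bottoms out firmly at 53 mm, the seated height of the cover's top. I lift off, move away and look.

```bash
python3 -m pendant '[[0,0,1,0,0,0,0.5],[0,0,4,0,0,0,0.5],[0,0,5,0,0,0,0.5],[-4,0,5,0,0,0,0.5],[-4,0,2,0,0,0,0.5],[-4,0,0,0,0,0,0.5],[-4,0,0,0,0,0,0.5],[-4,0,0,0,0,0,0.5]]'; python3 -m pendant '[[-3,3,0,0,0,0,0.5],[-3,3,0,0,0,0,0.5],[0,4,0,0,0,0,0.5],[0,4,0,0,0,0,0.5],[0,0,0,0,0,0,0.5],[0,0,0,0,0,0,0.5]]'; python3 - <<'E'
from h import *
T=imaging.snapshot("top");S=imaging.snapshot("side")
a=cv2.resize(T[110:290,190:370,::-1],(400,400),interpolation=2);b=cv2.resize(S[180:360,150:330,::-1],(400,400),interpolation=2)
cv2.imwrite("pics/c6.png",np.hstack([a,b]))
o=np.array([582.4,109.4]);t=np.radians(14.1);R=np.array([[np.cos(t),-np.sin(t)],[np.sin(t),np.cos(t)]])
for n,im in(("top",T),("side",S)):
  for c in boards(im):
    w=((np.array([plane(n,p[0],.053)[:2] for p in c])*1e3-o)@R).astype(np.float32);r=cv2.minAreaRect(w)
    if abs(r[0][0])<40 and abs(r[0][1])<40: print(n,r)
E
```

```text
time: 12.65
tool_pos: [0.3727, 0.1732, 0.2169]
ee_rot: [-3.141, 0.0, 1.816]
wrist_force: [-0.3, 0.9, -0.0]
width: 0.0469
finger_force: 0.0
time: 13.25
tool_pos: [0.3139, 0.3134, 0.2165]
ee_rot: [-3.14, 0.002, 1.818]
wrist_force: [0.6, 0.4, -0.2]
width: 0.0469
finger_force: 0.0
top ((5.041675567626953, 1.2790985107421875), (87.16793060302734, 168.32679748535156), 0.3387751877307892)
```

View pics/c6.png

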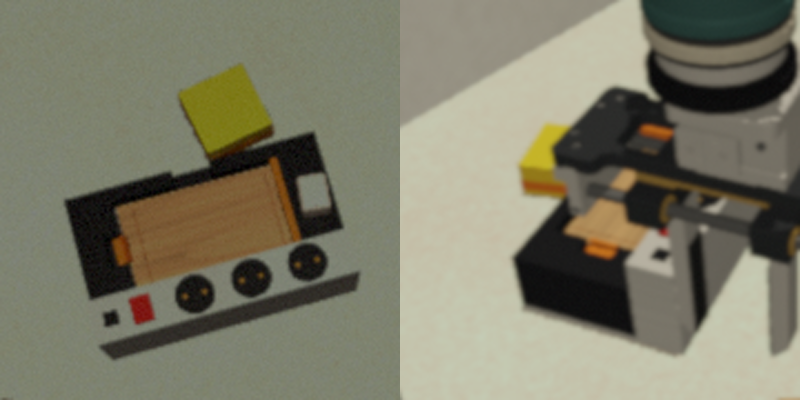

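The top view shows the cover square in the well (0.3°). Its right end is under the orange lip (287,200) and the catch juts over its left end (122,250). The visible room edge is at dock x ≈ 48.6 mm; the upstand hides the other long edge. The charger and notes are where they were, and the robot is clear.

```bash
python3 -c "
from bench import robot
print(robot.close_job())"
```

```text
the job is handed in; nothing more can be done
None
```

The cover is seated square in the well, with its lip end under the orange lip and the catch snapped over the other end; the job was handed in at about 13 s of the 48 s, the highest push I read was about 25 N, and no verdict came back.

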